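Pop a soap carton from the counter dispenser and trap it

ROBOT

A 6-joint arm with a two-finger parallel gripper is mounted at the origin on a cart in front of the work surface, level with it; the furniture and walls round the work are solid. World frame = base frame: x ahead of the robot, y to its left, z up, the work surface at z = 0. Lengths are in m, angles in degrees, forces in N, time in s.
With the tool pointing down it reaches from about 0.4 to 0.825 m from the base axis. Payload 7 kg.
Tool frame: the origin (TCP) lies between the finger pads; the fingertips stand 19 mm ahead of it and the grasp point (between the pads) is the TCP; z points along the fingers, y is the line along which they close (so a half turn about z gives the same grasp; the last joint's range is limited). The gripper opens to 88 mm and grips with 3 to 60 N. Pads are 19 mm wide; open, the fingers measure 130 mm over their backs; the gripper's body (78 mm by 193 mm) begins 47 mm behind the grasp point.
Start: joints at [-51.56, 20.546, 0.682, 0, -70.136, -16.507], TCP at [0.252, -0.626, 0.246] pointing down, gripper open.
Joint ranges: [-176.03, 176.03], [-82.01, 121.73], [-58.28, 71.71], [-173.87, 95.51], [-174.79, -0.11], [-173.66, 173.66]. Speed limits (degrees/s): [136.94, 136.94, 172.46, 180, 180, 180].

INTERFACE

Orientations are given as [roll, pitch, yaw] about the fixed x, y, z axes, in that order (R = Rz(yaw) Ry(pitch) Rx(roll)).
In Python, from plant import get_obs, snapshot, close_job, spot_in, spot_point gives the robot as it stands.
- The arm moves only by the tool play_rows, never from a script. Its argument "plan" is a list of rows, each a list of 6 numbers: the shift along the tool's x, y, z in cm, then the turn, a rotation vector about the tool's x, y, z in degrees. A call has 1 to 20 rows; each row shifts and turns the commanded pose from where the row before left it, along the tool's axes as they then stand; what a row does not reach is not made up. A row lasts 1/12 s, in which the tool goes at most 41.7 mm and 7.16 degrees, less where a joint would pass 70% of its speed; a pose out of reach is approached as far as the arm can. A call is refused whole if a number of a shift passes 4.17 or a number of a turn 7.16, either way. A call with a gripper value outside its range is refused whole. "grip" is the finger opening in cm, from 0 to 8.76, set as the call begins (left out, the last holds). The fingers move at their own pace and stop on an object; the grip force is fixed at half the most. Time passes only in rows, so rows that do not move let the fingers close. It gives the time, the measured TCP pose, the force, the opening and the grip force at its end, in the units of the state.
- get_obs(): the state, without advancing time (a new reading comes with each control period).
- snapshot(name): name is "scene" or "top" or "wrist"; returns a dict with "frame" (400x640x3 uint8, red, green, blue), "fx", "fy", "cx", "cy" (pixels), "position" and "attitude" of the camera in the world. Camera axes: x right, y down, z forward; pixel columns grow to the right and rows downward; lengths in m; the calibration is good to about 2 mm. A picture is of the moment at which its call begins. There is no depth.
- close_job(): hands the job in; it is judged then, once.
Trained networks look in the newest picture that a camera, given by its name, has taken for a name from the list of things; names that differ only in an ending like _2 or _b are one class to them, and where a whole thing is asked for, a point or a joint stands for the part that bears it (a point fixed in the world has none). Each returns a list of dicts, best first, with "score" (0 to 1); they miss things now and then, are a little off and sometimes report something else, mostly with a low value. They report only what shows in the picture. A call takes as long as a camera call. They do not tell look-alikes from the thing itself.
- spot_in(camera, thing): "position" ([x, y, z] in m, in world coordinates, good to about 4 mm: the middle of the surface that is visible of it).
- spot_point(camera, thing): "position" ([x, y, z] in m, in world coordinates, good to about 4 mm: a listed point, or the origin of a listed thing).
The state is a dict: "clock": time; "joint_pos": joint angles; "qvel": joint speeds; "tau": joint torques, N m; "tool_pos": TCP position; "orientation": TCP orientation; "force": force on the tool from outside, world axes, zero at the start; "moment": the same for the moment, N m; "opening": finger opening in m; "gripper_force": force on a finger pad.
Only numpy, scipy, OpenCV 4.12 (cv2) and the standard library are available. Lean on these libraries where they do the work, as an engineer would, in place of code of your own. Each camera call takes 0.05 s, during which the arm holds its last target. There are 200 camera calls.

TASK

Press the red button of the soap dispenser down with one fingertip so that the spring pops the grey soap carton out past its stop, and trap the carton on the sloping chute against your other finger, beside the button, before it slides off the lower end. Do not pinch or lift the carton and leave everything else on the counter where it is. Finish while holding: one finger keeps the button down and the other still stops the carton, which rests on the chute.

Things in the scene. Friction and masses are not known exactly. Their poses are not given: they have to be found in the camera images.
- dispenser: Soap dispenser, fixed: pale wood base (x -50 to 160, y -76 to 40 mm), aluminium chute sloping down 14 deg to its -x side (towards the robot), open at the lower end (x -45 mm), red button at its -y side. Origin on the counter below chute; x uphill, y left, z up. Chute 56 mm wide inside, slippery; walls 8 mm high, 20 mm beside the carton's bay (x over 50); back plate top 115 mm above counter.
- chute (a point): Trap point: on the chute's floor, mid-width, level with the button's centre (52 mm away), 40 mm above the counter. Frame tilted with the chute: x uphill along the floor, y left across it, z out of it. A fingertip standing here, its tip less than 20 mm above the floor, stops the carton. The side walls are 28 mm to either side.
- button_top (a point): Top centre of the red button (moves with it), flat, 34 mm along x by 32 mm along y, at (0, -52) mm in the dispenser. Up, it is 54 mm above the counter, 14 mm above the floor at chute; pressed home, 4 mm above that floor. So with finger centres 40 to 70 mm apart along the dispenser's y, one finger presses it while the other stands in the chute at equal height.
- button (a joint): Travel of the red button straight down, m: 0 up, 0.010 home. Starts at about 1 N, home at 5 N, springs back. It draws the brass stop bar in front of the carton down into the floor: the carton is let go at about 0.006, and the button must stay deeper than that.
- carton: Grey soap carton, 52 mm across the chute, 82 along it, 28 thick, about 80 g, behind a 6 mm brass stop bar. Origin: centre of underside; +y downhill, z out of the floor. Starts with origin 85 mm, front face 44 mm uphill of chute. A spring pusher (0.6 N, 50 mm stroke) shoots it down within about 0.3 s once let go. It must end at least 14 mm farther downhill, still on the chute.
- bell: Bystander: white counter bell, 85 mm across, 59 mm high. Origin under its centre.
- stamp: Bystander: rubber stamp with a brown wooden handle, 30 x 40 x 69 mm. Origin under its centre.
- jar: Bystander: small glass jar with pink filling and a pale lid, 57 x 49 x 70 mm. Origin under its centre.
- twine_spool: Bystander: spool of beige twine, 56 mm across, 52 mm high, standing. Origin under its centre.
- ribbon_spool: Bystander: low spool of red ribbon, 64 mm across, 22 mm high. Origin under its centre.
There are look-alikes about, which are no part of the job. Of the things that look like the carton, the largest one is meant.

How it is judged (in metres and radians):
On the way, in this order (a step that is already met when the one before it is completed fails the run):
1. a finger presses the red button (value of joint button above 0.003 m and contact force between the fingers and button above 0.5 N).
2. the carton has popped out past the stop and is trapped on the chute against a finger, with the button held down (x of carton in the frame of chute between 0 and 0.071 m and z of carton in the frame of chute between -0.005 and 0.01 m and y of carton in the frame of chute between -0.008 and 0.008 m and contact force between the fingers and carton above 0.1 N and value of joint button above 0.006 m and contact force between the fingers and button above 0.5 N), for 0.3 s.
At the end, for the whole second after the job is handed in: Holding: a finger keeps the button more than 6 mm down (over 0.5 N on it), and a finger stops the carton (over 0.1 N on it), which lies still in the chute, its origin 0 to 71 mm uphill of chute, within 8 mm of the chute's middle and less than 10 mm off its floor (all of step 2 and linear speed of carton below 0.02 m/s); the arm keeps its last pose, push and grip.
It fails at once if the carton slid off the lower end of the chute (x of carton in the frame of chute below -0.02 m).
It fails at once if the carton was lifted off the chute (z of carton in the frame of chute above 0.015 m).
It fails at once if a bystander (bell, stamp, jar or spool) was moved over 30 mm or tipped (distance of any of bell, stamp, jar, twine_spool, ribbon_spool from where it was at the start of the episode above 0.03 m or angle between any of bell, stamp, jar, twine_spool, ribbon_spool's own z axis and vertical above 0.35 rad).
It also fails if it takes over 32 s, if anything falls off the work surface, if the arm or the gripper's body presses on something with over 40 N, if the wrist force passes 120 N, or if a joint passes its speed limit or range.

## Working session

There is one attempt and no reset: what is moved stays moved. The work goes in short steps, Python scripts to look and compute and a tool call to move; the robot and the scene stay as the last step left them, time stands still between calls to the robot, and variables do not carry over. Pictures are saved under pics/ and viewed, at most 10 in all, crops included, and the job is handed in when it is done.

Besides the shell and the picture viewer there is one more tool, called after "Call:" as name([rows], argument=value, ...), one row to a line, values as JSON. play_rows: Moves the arm, as the interface text tells. Its arguments: {"type":"object","properties":{"plan":{"type":"array","items":{"type":"array","items":{"type":"number"}}},"grip":{"type":"number"}},"required":["plan"]}

```bash
mkdir -p pics; cat > h.py <<'E'
import numpy as np, cv2
from scipy.spatial.transform import Rotation as R
from plant import get_obs, snapshot, close_job, spot_in, spot_point
def save(s,n): cv2.imwrite('pics/'+n+'.png', s['frame'][:,:,::-1])
E
python3 - <<'E'
from h import *
o=get_obs(); print({k:o[k] for k in('clock','tool_pos','orientation','opening','force')})
s={}
for c in('scene','top'):
    s[c]=snapshot(c)
    print(c,s[c]['position'],s[c]['attitude'],s[c]['fx'],s[c]['cx'],s[c]['cy'])
    for t in('chute','button_top','carton','dispenser'):
        for d in spot_point(c,t)[:3]: print(c,t,np.round(d['position'],3),round(d['score'],2))
    for t in('button','carton','bell','stamp','jar','twine_spool','ribbon_spool'):
        for d in spot_in(c,t)[:3]: print(c,'in',t,np.round(d['position'],3),round(d['score'],2))
im=np.vstack([s['scene']['frame'],s['top']['frame']])[:,:,::-1]
save(s['scene'],'s1');save(s['top'],'t1')
E
```

```text
{'clock': 0.0, 'tool_pos': array([ 0.25189966, -0.62571803,  0.24462445]), 'orientation': array([ 1.79903557e+02, -8.98035891e-03, -1.58074256e+02]), 'opening': 0.08775158435737519, 'force': array([-0.5947253 ,  0.50962751,  0.04886984])}
scene [ 1.43969685 -0.22124503  0.82200805] [-127.72351939   -1.28597828   68.86322818] 515.3751139916992 318.5542383139142 192.50246082332174
scene chute [0.524 0.278 0.043] 0.91
scene chute [ 0.415 -0.133 -0.001] 0.25
scene button_top [0.509 0.222 0.051] 0.67
scene carton [0.508 0.069 0.019] 0.82
scene carton [0.602 0.256 0.063] 0.66
scene dispenser [0.524 0.279 0.002] 0.67
scene in button [0.52  0.219 0.051] 0.57
scene in carton [0.517 0.065 0.019] 0.77
scene in carton [0.604 0.25  0.091] 0.56
scene in carton [0.517 0.221 0.052] 0.2
scene in bell [ 0.504 -0.097  0.044] 0.61
scene in stamp [ 0.47  -0.016  0.021] 0.81
scene in jar [ 0.432 -0.13   0.06 ] 0.82
scene in twine_spool [0.647 0.412 0.046] 0.91
scene in twine_spool [ 0.468 -0.016  0.02 ] 0.69
scene in ribbon_spool [0.517 0.411 0.022] 0.84
top [0.38192183 0.14763008 1.22736128] [-173.24108653   -0.83723042  -89.44801258] 431.9937784766261 321.7127959997123 204.9692739739674
top chute [0.524 0.27  0.041] 0.74
top button_top [0.508 0.223 0.055] 0.73
top carton [0.6   0.258 0.063] 0.83
top carton [0.629 0.125 0.021] 0.48
top dispenser [ 0.52   0.276 -0.002] 0.66
top in button [0.508 0.224 0.056] 0.65
top in carton [0.63  0.128 0.022] 0.74
top in carton [0.503 0.07  0.015] 0.72
top in carton [ 0.507 -0.092  0.034] 0.69
top in bell [0.637 0.422 0.05 ] 0.74
top in bell [ 0.505 -0.093  0.037] 0.63
top in stamp [ 0.456 -0.006  0.022] 0.63
top in stamp [0.535 0.252 0.04 ] 0.39
top in jar [ 0.415 -0.13   0.072] 0.89
top in twine_spool [0.637 0.42  0.051] 0.92
top in twine_spool [0.536 0.251 0.04 ] 0.43
```

View pics/s1.png

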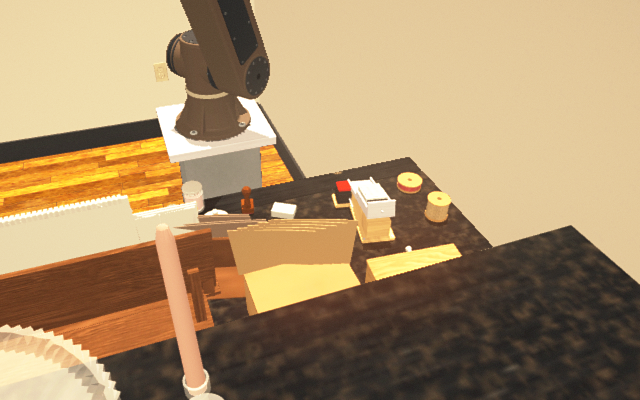

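View pics/t1.png

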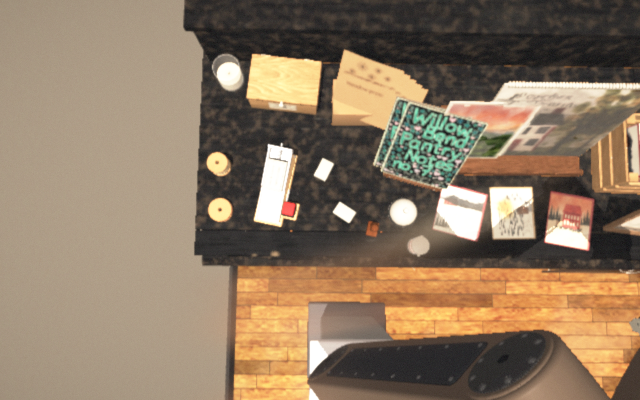

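The top view shows the dispenser at about (275,185), its red button at (290,210), and a white or grey carton in its bay near (280,160). Two smaller white boxes lie on the counter at (324,169) and (344,212), and those are the look-alikes. The carton in the dispenser is the one meant. I'll check it in a close crop.

```bash
python3 - <<'E'
import cv2,numpy as np
a=cv2.imread('pics/t1.png')[135:235,240:370];b=cv2.imread('pics/s1.png')[165:255,320:460]
a=cv2.resize(a,(520,400),interpolation=2);b=cv2.resize(b,(280,180))
c=np.zeros((400,800,3),np.uint8);c[:,:520]=a;c[:180,520:]=b
cv2.imwrite('pics/c1.png',c)
E
```

```text
(no output)
```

View pics/c1.png

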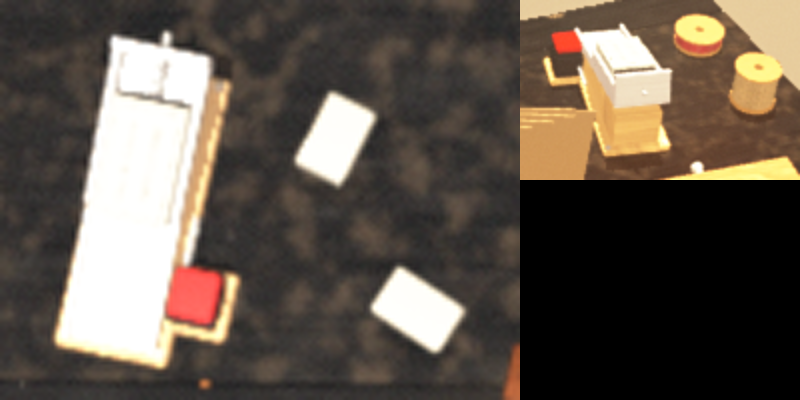

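The crop confirms it: the carton with groove lines sits in the bay at about (150,160), and the red button is at (195,295). The chute is yawed about -11°. I'll move over it, up first and then across.

Call:
play_rows([
  [0,0,-3.5,0,0,0],
  [0,0,-3.5,0,0,0],
  [-2.38,2.97,0,0,0,0],
  [-2.38,2.97,0,0,0,0],
  [-2.38,2.97,0,0,0,0],
  [-2.38,2.97,0,0,0,0],
  [-2.38,2.97,0,0,0,0],
  [-2.38,2.97,0,0,0,0],
  [-2.38,2.97,0,0,0,0],
  [-2.38,2.97,0,0,0,0],
  [-2.38,2.97,0,0,0,0],
  [-2.38,2.97,0,0,0,0],
  [-2.38,2.97,0,0,0,0],
  [-2.38,2.97,0,0,0,0],
  [-2.38,2.97,0,0,0,0],
  [-2.38,2.97,0,0,0,0],
  [-2.38,2.97,0,0,0,0],
  [-2.38,2.97,0,0,0,0],
  [-2.38,2.97,0,0,0,0],
  [-2.38,2.97,0,0,0,0],
], grip=3.2)

```text
clock: 2.87
tool_pos: [0.4498, 0.0318, 0.3161]
orientation: [180.0, 0.1, -158.0]
force: [0.8, -1.4, -0.2]
opening: 0.0323
gripper_force: 0.0
```

Call:
play_rows([
  [-2.38,2.97,0,0,0,0],
  [-2.38,2.97,0,0,0,0],
  [-2.38,2.97,0,0,0,0],
  [-2.38,2.97,0,0,0,0],
  [-2.38,2.97,0,0,0,0],
  [-2.38,2.97,0,0,0,0],
  [0,0,0,0,0,-7],
  [0,0,0,0,0,-7],
  [0,0,0,0,0,-7],
  [0,0,0,0,0,-7],
  [0,0,0,0,0,-7],
  [0,0,0,0,0,-7],
  [0,0,0,0,0,-7],
  [0,0,0,0,0,-7],
  [0,0,0,0,0,-7],
  [0,0,0,0,0,-7],
  [0,0,0,0,0,-7],
  [0,0,0,0,0,-7],
  [0,0,0,0,0,-7],
  [0,0,0,0,0,-7],
])

```text
clock: 4.53
tool_pos: [0.5157, 0.2484, 0.3157]
orientation: [-180.0, 0.0, -59.7]
force: [1.1, -0.5, -0.0]
opening: 0.032
gripper_force: 0.0
```

Call:
play_rows([
  [0,0,2.5,0,0,-7],
  [0,0,2.5,0,0,-7],
  [0,0,2.5,0,0,-7],
  [0,0,2.5,0,0,-7],
  [0,0,0,0,0,-7],
  [0,0,0,0,0,-7],
  [0,0,0,0,0,-7],
  [0,0,0,0,0,0],
  [0,0,0,0,0,0],
])

```text
clock: 5.28
tool_pos: [0.5158, 0.2485, 0.2157]
orientation: [-180.0, -0.0, -11.3]
force: [-0.6, 0.1, 0.3]
opening: 0.0323
gripper_force: 0.0
```

```bash
cat > m.py <<'E'
from h import *
import sys
o=get_obs(); print({k:np.round(o[k],4) for k in('clock','tool_pos','orientation','opening','force','joint_pos')})
for c in('wrist','top'):
    s=snapshot(c)
    if c=='wrist': print(s['position'],s['attitude']); save(s,sys.argv[1])
    for t in('chute','button_top','carton','dispenser'):
        for d in spot_point(c,t)[:2]: print(c,t,np.round(d['position'],4),round(d['score'],2))
E
python3 m.py w1
```

```text
{'clock': np.float64(5.2833), 'tool_pos': array([0.5158, 0.2485, 0.2157]), 'orientation': array([-1.799908e+02, -6.900000e-03, -1.128930e+01]), 'opening': np.float64(0.0323), 'force': array([-0.5564,  0.1057,  0.2634]), 'joint_pos': array([ 4.52965e+01,  1.21953e+01, -1.50325e+01,  9.00000e-04,
       -6.27607e+01,  3.34139e+01])}
[0.58144712 0.23516385 0.35545157] [ 1.65460142e+02  1.51999251e-02 -1.01279292e+02]
wrist chute [0.5216 0.2738 0.0381] 0.92
wrist chute [ 0.5199  0.2751 -0.    ] 0.31
wrist button_top [0.5111 0.2217 0.0547] 0.62
wrist carton [0.6278 0.1276 0.0136] 0.64
wrist dispenser [0.5217 0.2759 0.0024] 0.66
top chute [0.5243 0.271  0.0416] 0.7
top button_top [ 0.6411  0.4237 -0.0019] 0.69
top carton [0.5024 0.0706 0.0194] 0.59
top carton [0.6291 0.1258 0.0205] 0.51
top dispenser [ 0.5207  0.2749 -0.0007] 0.58
```

View pics/w1.png

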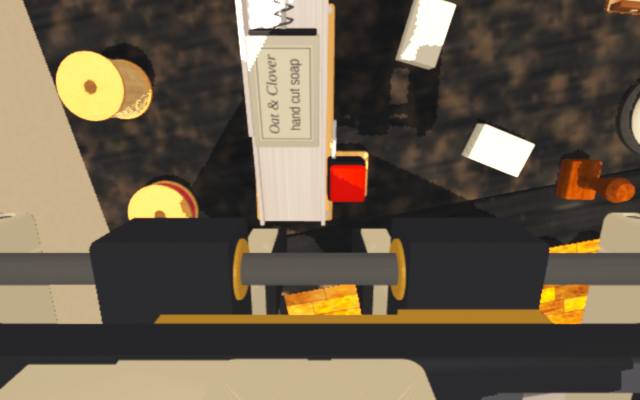

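The wrist view shows the button at (348,183), the carton in its bay at (285,90), the chute edges at about 257 and 327, and the fingers at (263,240) and (375,240). Next I'll localise the button by its red pixels.

```bash
cat > r.py <<'E'
from h import *
def proj(s,u,v,z):
    Rm=R.from_euler('xyz',s['attitude'],degrees=True).as_matrix(); p=np.array(s['position'])
    d=Rm@np.array([(u-s['cx'])/s['fx'],(v-s['cy'])/s['fy'],1]); return p+d*(z-p[2])/d[2]
s=snapshot('wrist'); f=s['frame'].astype(int); o=get_obs(); print(o['clock'])
m=((f[:,:,0]>150)&(f[:,:,1]<60)&(f[:,:,2]<60)).astype(np.uint8)
m[:,:320]=0; m[:,400:]=0; m[230:]=0
(c,sz,a)=cv2.minAreaRect(cv2.findNonZero(m)); print('box',c,sz,a)
v,u=np.nonzero(m); print(u.min(),u.max(),v.min(),v.max())
Rt=R.from_euler('xyz',o['orientation'],degrees=True).as_matrix()
def tool(n,p): print(n,np.round(p,4),'tool mm',np.round(1e3*Rt.T@(p-o['tool_pos']),1))
tool('button',proj(s,u.mean(),v.mean(),.054))
# button top face edges using brightness: bright red top
for r in(160,180,200,215):
    print(r,[int(x) for x in f[r,235:345,:].sum(1)][::3])
for n,uv,z in(('fingL',(263,232),o['tool_pos'][2]-.019),('fingR',(376,232),o['tool_pos'][2]-.019)): tool(n,proj(s,*uv,z))
E
python3 r.py
```

```text
5.8333
box (347.0, 183.0) (36.0, 34.0) 90.0
330 364 165 201
button [0.5112 0.2234 0.054 ] tool mm [  0.4  25.4 161.6]
160 [71, 71, 72, 73, 78, 87, 192, 632, 552, 637, 644, 642, 649, 640, 659, 647, 644, 657, 645, 647, 656, 649, 652, 658, 655, 646, 643, 635, 649, 626, 580, 112, 97, 89, 80, 81, 80]
180 [89, 85, 79, 77, 75, 72, 83, 542, 611, 613, 634, 637, 643, 631, 645, 646, 639, 655, 648, 644, 653, 643, 648, 652, 649, 645, 635, 633, 642, 635, 557, 104, 231, 255, 251, 255, 254]
200 [82, 85, 88, 93, 101, 95, 92, 331, 639, 549, 627, 638, 634, 632, 632, 646, 638, 643, 648, 643, 644, 634, 643, 645, 643, 640, 630, 628, 634, 639, 576, 409, 275, 234, 239, 235, 235]
215 [73, 73, 82, 86, 90, 100, 105, 196, 590, 616, 612, 631, 633, 633, 627, 647, 638, 637, 650, 646, 640, 633, 642, 640, 640, 638, 631, 629, 631, 637, 558, 523, 361, 106, 98, 84, 75]
fingL [0.5279 0.2741 0.1966] tool mm [  7.1 -27.5  19. ]
fingR [0.5172 0.2192 0.1966] tool mm [ 7.1 28.4 19. ]
```

```bash
python3 - <<'E'
import cv2
a=cv2.imread('pics/w1.png')[110:260,220:400]
cv2.imwrite('pics/w1c.png',cv2.resize(a,(720,600),interpolation=2))
E
```

```text
(no output)
```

View pics/w1c.png

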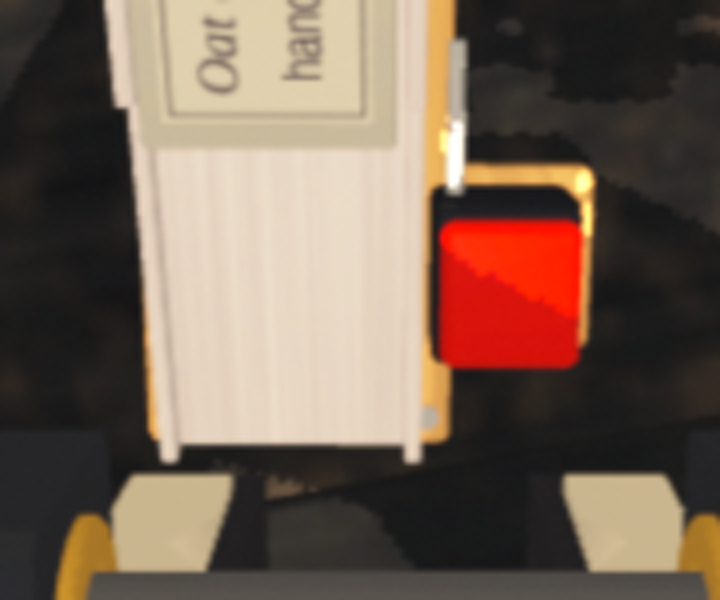

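Button and chute positions agree with the tool's centring to within 1 mm, and the fingers are about 55 mm apart. Now descending.

Call:
play_rows([
  [0,0,2.5,0,0,0],
  [0,0,2.5,0,0,0],
  [0,0,2.5,0,0,0],
  [0,0,2.5,0,0,0],
  [0,0,2.0,0,0,0],
  [0,0,1.5,0,0,0],
  [0,0,0,0,0,0],
  [0,0,0,0,0,0],
  [0,0,0,0,0,0],
])

```text
clock: 6.58
tool_pos: [0.5163, 0.2489, 0.0815]
orientation: [-180.0, -0.1, -11.1]
force: [-0.1, -0.5, -0.5]
opening: 0.0318
gripper_force: 0.0
```

```bash
python3 - <<'E'
from h import *
s=snapshot('wrist');o=get_obs();print(o['tool_pos'],o['force'])
cv2.imwrite('pics/w2.png',cv2.resize(s['frame'][:330,150:500,::-1],(630,594)))
E
```

```text
[0.51644993 0.24904208 0.08188117] [ 0.01826343 -0.52728284  0.39047117]
```

View pics/w2.png

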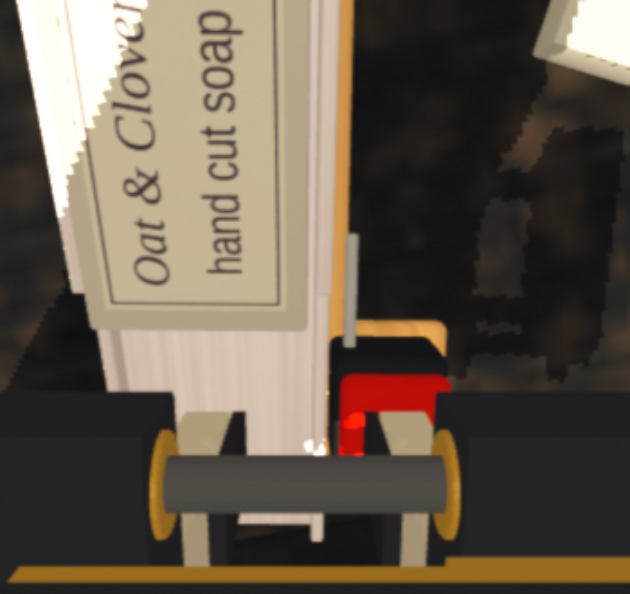

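The wrist crop shows the left finger (210,430) over the chute floor and the right finger (400,430) centred over the red button. Now pressing.

Call:
play_rows([
  [0,0,0.4,0,0,0],
  [0,0,0.3,0,0,0],
  [0,0,0.2,0,0,0],
  [0,0,0.2,0,0,0],
  [0,0,0.2,0,0,0],
  [0,0,0.2,0,0,0],
  [0,0,0.1,0,0,0],
  [0,0,0.1,0,0,0],
  [0,0,0,0,0,0],
  [0,0,0,0,0,0],
  [0,0,0,0,0,0],
  [0,0,0,0,0,0],
])

```text
clock: 7.63
tool_pos: [0.5159, 0.2487, 0.0638]
orientation: [-180.0, -0.0, -11.1]
force: [-0.2, 0.8, 4.6]
opening: 0.032
gripper_force: 2.6
```

```bash
python3 - <<'E'
from h import *
s=snapshot('wrist');o=get_obs();print(o['tool_pos'],o['force'])
for c in('wrist','top'):
    if c=='top': snapshot(c)
    for d in spot_point(c,'carton')[:3]+spot_point(c,'button_top')[:1]: print(c,np.round(d['position'],4),round(d['score'],2))
cv2.imwrite('pics/w3.png',cv2.resize(s['frame'][:330,150:500,::-1],(630,594)))
print(get_obs()['force'])
E
```

```text
[0.51590363 0.24861676 0.06372892] [-1.16420915  1.83218198  4.97720623]
wrist [0.579  0.2621 0.0579] 0.94
top [0.5034 0.0678 0.0207] 0.58
top [0.6295 0.127  0.0229] 0.55
top [ 0.521   0.2741 -0.0036] 0.42
[-0.15978967  2.59151044  5.48839164]
```

View pics/w3.png

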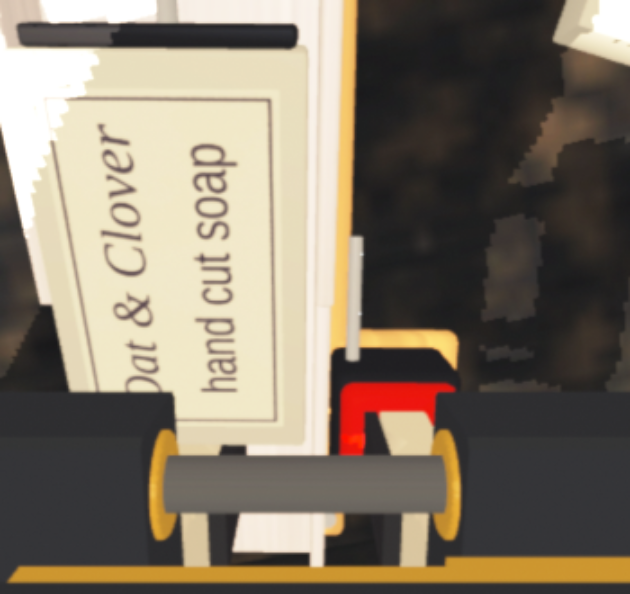

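The carton has popped out. Its front is at (200,440) against the chute finger at (205,445), and the button is still held down. I'll let it settle and check that it is steady.

Call:
play_rows([
  [0,0,0.03,0,0,0],
  [0,0,0,0,0,0],
  [0,0,0,0,0,0],
  [0,0,0,0,0,0],
  [0,0,0,0,0,0],
  [0,0,0,0,0,0],
  [0,0,0,0,0,0],
  [0,0,0,0,0,0],
  [0,0,0,0,0,0],
  [0,0,0,0,0,0],
  [0,0,0,0,0,0],
  [0,0,0,0,0,0],
])

```text
clock: 8.93
tool_pos: [0.5159, 0.2486, 0.0634]
orientation: [-180.0, -0.0, -11.1]
force: [-0.5, 1.7, 5.9]
opening: 0.0319
gripper_force: 2.7
```

```bash
python3 - <<'E'
from h import *
a=cv2.cvtColor(cv2.imread('pics/w3.png'),6)
F=[]
for i in range(6):
    s=snapshot('wrist');o=get_obs();F.append(o['force']); print(np.round([*o['tool_pos'],o['gripper_force'],o['clock']],4))
print(np.mean(F,0),np.std(F,0))
for d in spot_point('wrist','carton')[:1]+spot_point('wrist','chute')[:1]: print(np.round(d['position'],4),round(d['score'],2))
b=cv2.cvtColor(cv2.resize(s['frame'][:330,150:500,::-1],(630,594)),6)
print(cv2.phaseCorrelate(np.float32(a[60:430,60:300]),np.float32(b[60:430,60:300])))
E
```

```text
[0.5159 0.2487 0.0634 2.6534 8.9833]
[0.5159 0.2487 0.0634 2.6536 9.0333]
[0.5159 0.2487 0.0634 2.6533 9.0833]
[0.5159 0.2486 0.0634 2.6528 9.1333]
[0.5159 0.2487 0.0634 2.6532 9.1833]
[0.5159 0.2486 0.0634 2.6534 9.2333]
[-0.07661739  1.85401606  5.31741175] [0.45516235 0.38377646 0.522968  ]
[0.5764 0.2584 0.0546] 0.64
((-0.670948540147009, 0.7952776288823884), 1.0423265886094835)
```

```bash
python3 -c "
from plant import close_job; print(close_job())"
```

```text
the job is handed in; nothing more can be done
None
```

I pressed the button home (about 5 N), the carton popped out and is trapped against the other finger on the chute, about 57 mm uphill of the trap point (limit 71 mm); it held steady for 1.5 s and I handed the job in at 9.2 s, with no verdict returned.

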